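Clamp a bearing ring in the two-stage clamping fixture

ROBOT

A 7-joint arm with a two-finger parallel gripper is mounted at the origin on a cart in front of the work surface, level with it; the furniture and walls round the work are solid. World frame = base frame: x ahead of the robot, y to its left, z up, the work surface at z = 0. Lengths are in m, angles in rad, forces in N, time in s.
With the tool pointing down it reaches from about 0.425 to 0.925 m from the base axis. Payload 6.8 kg.
Tool frame: the origin (TCP) lies at the very end of the fingers, on their centre line; the grasp point (between the pads) lies 19 mm behind it; z points along the fingers, x is the direction in which the jaws open and shut, and the axes are right-handed (so a half turn about z gives the same grasp; the last joint's range is limited). The gripper opens to 85 mm and grips with 20 to 120 N. Pads are 22 mm wide; open, the fingers measure 114 mm over their backs; the gripper's body (76 mm by 85 mm) begins 54 mm behind the grasp point. The pads swing forward as they close: fully open they stand 13 mm farther back than shut.
Start: joints at [1.195, 0.477, 0.022, 1.555, -0.011, 1.109, -0.083], TCP at [0.179, -0.651, 0.231] pointing down, gripper open.
Joint ranges: [-2.96, 2.96], [-0.34, 2.1], [-1.41, 1.46], [0.24, 2.44], [-1.37, 4.51], [0.17, 1.92], [-2.96, 2.96]. Speed limits (rad/s): [2.39, 2.39, 3.14, 3.14, 3.14, 3.14, 3.14].

INTERFACE

Orientations are given as a unit quaternion [w, x, y, z].
In Python, from station import bot gives the robot as it stands.
- The arm moves only by the shell command python3 -m creep 'ROWS' [FORCE]. ROWS is JSON, a list that holds one entry, the list of rows, each a list of 7 numbers: the shift along the tool's x, y, z in cm, then the turn, a rotation vector about the tool's x, y, z in rad, then the opening, from 0 (shut) to 1 (fully open). In form: [[[dx, dy, dz, wx, wy, wz, claw], ...]]. A call has 1 to 10 rows; each row is the pose to reach, as a shift and turn from the pose commanded when the call began, along the tool's axes at that moment; what a row does not reach only later rows make up. A row lasts 1/8 s, in which the tool goes at most 62.5 mm and 10.7 degrees, less where a joint would pass 70% of its speed; a pose out of reach is approached as far as the arm can. A call with a gripper value outside its range is refused whole. The fingers move at their own pace and stop on an object; FORCE is the grip in N (left out, the last holds). Time passes only in rows, so rows that repeat a pose let the fingers close. It gives the time, the measured TCP pose, the force and the opening at its end, in the units of the state.
- bot.get_obs(): the state, without advancing time (a new reading comes with each control period).
- bot.read_camera(name): name is "scene" or "top" or "wrist"; returns (picture, depth): 400x640x3 uint8, blue, green, red; 400x640 float32, m along the optical axis (not along the pixel's ray), 0 where there is no reading.
- bot.calibration(name): a dict with "mtx" (3x3 intrinsics, pixels), "rvec" (rotation vector, rad) and "tvec" (3), from world to camera coordinates, as OpenCV has them. Camera axes: x right, y down, z forward; pixel columns grow to the right and rows downward; lengths in m; the calibration is good to about 2 mm. A picture is of the moment at which its call begins: read the wrist's pose just before it. calibration takes no time and is no camera call; for the wrist camera it gives the pose at the moment of the call.
- bot.hand_in(): hands the job in, once; it reports no verdict.
Trained networks look in the newest picture that a camera, given by its name, has taken for a name from the list of things; names that differ only in an ending like _2 or _b are one class to them, and where a whole thing is asked for, a point or a joint stands for the part that bears it (a point fixed in the world has none). Each returns a list of dicts, best first, with "p" (0 to 1); they miss things now and then, are a little off and sometimes report something else, mostly with a low value. They report only what shows in the picture. A call takes as long as a camera call.
- bot.find_in(camera, label): "xy" ([column, row] in pixels, amid what is visible of it).
- bot.silhouettes(camera, label): "mask" (400x640 bool, what is visible of it) and "xy" ([column, row] in pixels, amid what is visible of it).
The state is a dict: "t": time; "q": joint angles; "joint_vel": joint speeds; "joint_torque": joint torques, N m; "eef_pos": TCP position; "tool_rot": TCP orientation; "contact_force": force on the tool from outside, world axes, zero at the start; "torque": the same for the moment, N m; "gripper_width": opening from 0.0 (shut) to 1.0 (fully open).
Only numpy, scipy, OpenCV 4.12 (cv2) and the standard library are available. Lean on these libraries where they do the work, as an engineer would, in place of code of your own. Each camera call takes 0.05 s, during which the arm holds its last target.

TASK

Get the bearing ring on the clamping fixture ready for gauging by pushing only, without gripping or lifting anything: with the clamp lever still at off, push the ring along the bed, between the two side walls, until it is fully home against the end stop. Then push the clamp lever past its first notch, which only holds the ring lightly, all the way to its second stop, so that the jaw clamps the ring firmly against the fence, and leave it so. Do not force the ring or the fixture, and do not disturb the other things on the bench and on the fixture.

Things in the scene. Friction and masses are not known exactly. Their poses are not given: they have to be found in the camera images.
- fixture: Ring clamping fixture, heavy, cannot move: steel plate 225 x 198 x 18 mm with parts on top. Origin on the bench under it; +x along the bed to the end stop (roughly away from the robot), +y left (to the lever), z up. Plate: x -125 to 100, y -68 to 130 mm; its top, the bed, at z = 18 mm. Apart from the lever's grip nothing on it is higher than 65 mm over the bench.
- fence (a point): Near end of the fence's straight face, at bed height. The fence is the right wall of the ring's path, dark steel: face at fixture y = -43 mm, from x = -20 to +85 mm, top 38 mm over the bench; its lead-in opens outwards from x = -20 to -43 mm.
- housing (a point): Near end of the clamp housing's straight face, at bed height. The grey housing is the left wall of the ring's path: face at fixture y = +41 mm, from x = -6 to +76 mm, reaching to y = +117 mm, top 40 mm over the bench (65 mm with quadrant plate and lever); its lead-in opens outwards from x = -6 to -21 mm.
- end_stop (a point): Middle of the end stop's button face, 14 mm in diameter, facing the robot side: fixture x = +75, y = -3 mm, 27 mm over the bench. The ring is home when its rim touches this.
- work_ring: The ring to be clamped: plain ground steel bearing ring, outside diameter 80 mm, 16 mm high, 0.2 to 0.35 kg, lying flat on the near part of the fixture's bed. Origin at the centre of its underside. On the oiled bed it slides at 0.5 to 1 N. Home, its centre is at fixture x = +35 mm (touching the stop button), y between -3 and +1 mm.
- home (a point): Where the centre of the underside of the ring is once it is home and clamped: fixture x = +35, y = -3, z = +18 mm. Its axes are those of the fixture.
- clamp_lever (a joint): Lever angle a about the upright pivot, rad. Grip = pivot + 90 mm * (-cos a, sin a) in the fixture's x, y: at 0 (off) it points to the robot, and grows as the grip swings out to the fixture's +y. A detent holds it at 0, 0.5 (first notch, jaw holds lightly) and 1.0 (second, solid stop; jaw presses with 12 N). Leaving a notch takes 5 to 8 N at the grip; well past half way it snaps to the next.
- lever_grip (a point): Middle of the lever's upright black grip, a round post 21 mm in diameter, 90 mm from the pivot; the post reaches from 49 to 87 mm over the bench, this point is 68 mm over it.
- lever_pivot (a point): Point on the lever's pivot axis, 68 mm over the bench (the boss itself ends at 65 mm): fixture x = +35, y = +83 mm.
- jaw_pad: Flat steel pad 24 mm wide on the clamp jaw, in the slot of the housing, level with the housing's face while the lever is at off; it moves to the fixture's -y by up to 8 mm as the lever goes to 1.0, backed by a spring.
- hex: Bystander: black hex key, 28 x 72 x 7 mm, lying on the front left corner of the fixture's plate (7 mm over the bed). Origin under its centre.
- pin: Bystander: steel gauge pin, 12 mm in diameter, 30 mm high, standing on the far left corner of the fixture's plate, behind the housing. Origin under its centre.
- spare_ring: Bystander: another steel bearing ring, 72 mm in diameter, 12 mm high, lying on the bench itself. Origin under its centre.
- eye_loupe: Bystander: black loupe, 32 mm in diameter, 26 mm high, on the bench.
- mike: Bystander: outside micrometer, 48 x 130 x 12 mm, lying on the bench.
- marker: Bystander: marker pen, 17 x 135 x 16 mm, lying on the bench.
- oiler: Bystander: oil bottle with a spout, 42 mm in diameter, 118 mm high, standing on the bench.

How it is judged:
On the way, in this order (a step that is already met when the one before it is completed fails the run):
1. the ring is home against the end stop, flat on the bed between the walls, while the lever is still at off (x of work_ring in the frame of fixture above 0.032 m and y of work_ring in the frame of fixture between -0.0045 and 0.0045 m and z of work_ring in the frame of fixture below 0.0205 m and value of joint clamp_lever below 0.2 rad), for 0.2 s.
2. the clamp lever is at its second stop (value of joint clamp_lever above 0.94 rad), for 0.2 s.
At the end, for the whole second after the job is handed in: The lever rests at its second stop (above 0.94 rad); the ring lies flat on the bed, its centre no more than 3.5 mm short of home at the end stop and within 2 mm of touching the fence, pressed by the jaw pad with more than 5 N, at rest (value of joint clamp_lever above 0.94 rad and x of work_ring in the frame of fixture between 0.0315 and 0.038 m and y of work_ring in the frame of fixture between -0.0055 and -0.0012 m and z of work_ring in the frame of fixture between 0.0155 and 0.0205 m and contact force between jaw_pad and work_ring above 5 N and linear speed of work_ring below 0.01 m/s and angle between work_ring's own z axis and vertical below 0.06 rad).
It fails at once if the ring is lifted more than 6 mm off the bed or tipped (it may only be slid) (z of work_ring in the frame of fixture above 0.024 m or angle between work_ring's own z axis and vertical above 0.2 rad).
It fails at once if the fingers grip or force the ring, or the fixture and its lever, with more than 40 N (pushing needs 15 N at most) (contact force between the fingers and work_ring above 40 N or contact force between the fingers and fixture above 40 N).
It fails at once if the hex key, the gauge pin, the spare ring, the loupe, the micrometer, the marker pen or the oil bottle is moved by more than 20 mm (distance of any of hex, pin, spare_ring, eye_loupe, mike, marker, oiler from where it was at the start of the episode above 0.02 m).
It also fails if it takes over 58 s, if anything falls off the work surface, if the arm or the gripper's body presses on something with over 40 N, if the wrist force passes 120 N, or if a joint passes its speed limit or range.

## Working session

There is one attempt and no reset: what is moved stays moved. The work goes in short steps, Python scripts to look and compute and a shell command to move; the robot and the scene stay as the last step left them, time stands still between calls to the robot, and variables do not carry over. Pictures are saved under pics/ and viewed, and the job is handed in when it is done.

```bash
ls; mkdir -p pics; cat > h.py <<'E'
import numpy as np,cv2,json
from station import bot
def cal(c):
    k=bot.calibration(c);R=cv2.Rodrigues(np.array(k['rvec'],float))[0];return np.array(k['mtx'],float),R,np.array(k['tvec'],float).ravel()
def ray(c,uv,z):
    K,R,t=cal(c);d=R.T@np.linalg.inv(K)@np.array([uv[0],uv[1],1.]);o=-R.T@t
    return o+d*(z-o[2])/d[2]
def cloud(c,depth):
    K,R,t=cal(c);v,u=np.mgrid[:depth.shape[0],:depth.shape[1]]
    p=np.stack([(u-K[0,2])/K[0,0]*depth,(v-K[1,2])/K[1,1]*depth,depth],-1)
    return (p-t)@R
def proj(c,P):
    K,R,t=cal(c);q=(np.asarray(P)@R.T+t)@K.T;return q[...,:2]/q[...,2:]
E
python3 - <<'E'
from h import *
o=bot.get_obs();print({k:np.round(v,3) for k,v in o.items()})
for c in('scene','top'):
    p,d=bot.read_camera(c);cv2.imwrite(f'pics/{c}0.png',p);np.save(f'/tmp/{c}0.npy',d)
    K,R,t=cal(c);print(c,K[0,0],-R.T@t,R[2])
    for l in('work_ring','lever_grip','fixture','end_stop','fence','housing','lever_pivot','hex','pin','spare_ring'):
        print(l,[(np.round(r['xy'],1),round(r['p'],2)) for r in bot.find_in(c,l)][:2])
E
```

```text
pics
{'t': np.float64(0.0), 'q': array([ 1.195,  0.478,  0.022,  1.556, -0.012,  1.109, -0.083]), 'joint_vel': array([-0.   , -0.001, -0.   , -0.   , -0.001, -0.001,  0.001]), 'joint_torque': array([ 1.0000e-03, -5.9645e+01,  1.6080e+00, -2.8120e+01,  1.3000e-02,
        9.0000e-03, -0.0000e+00]), 'eef_pos': array([ 0.178, -0.65 ,  0.23 ]), 'tool_rot': array([-0.001,  0.795, -0.606, -0.001]), 'contact_force': array([-0.009, -0.006,  0.023]), 'torque': array([0.037, 0.003, 0.023]), 'gripper_width': np.float64(1.0)}
scene 395.02957937234726 [0.16856656 0.65315029 0.80844125] [ 0.30510263 -0.65972667 -0.68678461]
work_ring [(array([284. , 289.6]), 0.79)]
lever_grip [(array([253.6, 288.5]), 0.64)]
fixture [(array([263.4, 287.1]), 0.73), (array([250.2, 290.8]), 0.7)]
end_stop [(array([264.9, 288.7]), 0.93)]
fence [(array([265.1, 286.2]), 0.97)]
housing [(array([262.4, 289.9]), 0.93)]
lever_pivot [(array([264.5, 290.8]), 0.86)]
hex [(array([283.6, 320.5]), 0.63), (array([391.8, 142.4]), 0.41)]
pin [(array([217.5, 277.4]), 0.39)]
spare_ring [(array([351.1, 240.7]), 0.73)]
top 501.71780222605 [ 0.33340458 -0.05068481  1.4894969 ] [ 1.15134723e-01 -3.71069096e-04 -9.93349816e-01]
work_ring [(array([230.6, 208.4]), 0.82), (array([212.3, 192.8]), 0.34)]
lever_grip [(array([209., 194.]), 0.73)]
fixture [(array([230. , 196.9]), 0.74)]
end_stop [(array([231.7, 198.5]), 0.97)]
fence [(array([232.9, 199.2]), 0.8)]
housing [(array([227.5, 198.6]), 0.9)]
lever_pivot [(array([230.2, 195.2]), 0.67)]
hex [(array([212.3, 228.7]), 0.4)]
pin []
spare_ring [(array([316.9, 237.1]), 0.68)]
```

View pics/scene0.png

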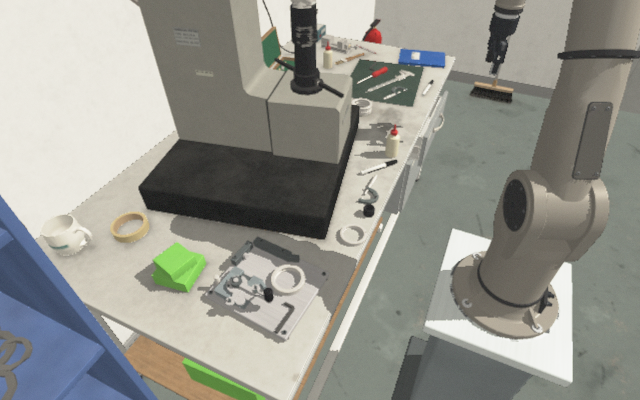

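View pics/top0.png

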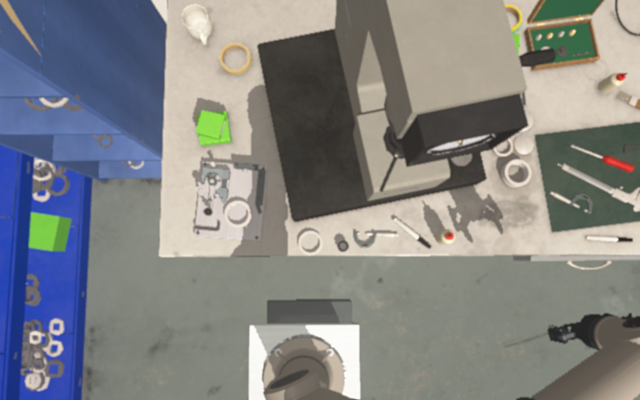

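```bash
python3 - <<'E'
from h import *
for c,b in(('scene',(180,220,330,360)),('top',(160,130,300,270))):
    p=cv2.imread(f'pics/{c}0.png');x0,y0,x1,y1=b
    s=4 if c=='top' else 4
    cv2.imwrite(f'pics/{c}0z.png',cv2.resize(p[y0:y1,x0:x1],None,fx=s,fy=s,interpolation=cv2.INTER_CUBIC))
    d=np.load(f'/tmp/{c}0.npy');X=cloud(c,d)
    np.save(f'/tmp/{c}X.npy',X)
    print(c); 
    for v in range(y0,y1,10): print(v,[tuple(np.round(X[v,u]*100,1)) for u in range(x0,x1,20)])
E
```

```text
scene
220 [(np.float64(85.0), np.float64(12.6), np.float64(-0.2)), (np.float64(80.1), np.float64(10.1), np.float64(-0.5)), (np.float64(73.5), np.float64(9.1), np.float64(1.5)), (np.float64(67.6), np.float64(7.9), np.float64(2.9)), (np.float64(61.8), np.float64(6.8), np.float64(4.3)), (np.float64(56.3), np.float64(5.6), np.float64(5.6)), (np.float64(51.0), np.float64(4.4), np.float64(6.7)), (np.float64(45.8), np.float64(3.4), np.float64(8.0))]
230 [(np.float64(82.7), np.float64(15.5), np.float64(-0.4)), (np.float64(77.4), np.float64(13.5), np.float64(0.0)), (np.float64(72.7), np.float64(10.9), np.float64(-0.5)), (np.float64(67.3), np.float64(9.0), np.float64(0.1)), (np.float64(62.4), np.float64(6.7), np.float64(-0.1)), (np.float64(56.4), np.float64(5.9), np.float64(1.9)), (np.float64(51.1), np.float64(4.6), np.float64(3.0)), (np.float64(45.8), np.float64(3.4), np.float64(4.2))]
240 [(np.float64(80.1), np.float64(18.6), np.float64(-0.1)), (np.float64(75.2), np.float64(16.3), np.float64(-0.1)), (np.float64(70.3), np.float64(14.2), np.float64(-0.0)), (np.float64(65.7), np.float64(11.7), 
[... 9975 characters left out ...]
), np.float64(-0.1)), (np.float64(36.6), np.float64(30.8), np.float64(0.2)), (np.float64(36.6), np.float64(25.0), np.float64(-0.1)), (np.float64(36.6), np.float64(19.0), np.float64(0.0)), (np.float64(36.5), np.float64(13.1), np.float64(0.4)), (np.float64(36.5), np.float64(7.2), np.float64(0.0))]
260 [(np.float64(33.9), np.float64(66.3), np.float64(-74.2)), (np.float64(33.9), np.float64(57.5), np.float64(-74.2)), (np.float64(33.8), np.float64(48.7), np.float64(-74.3)), (np.float64(33.8), np.float64(40.0), np.float64(-75.4)), (np.float64(33.8), np.float64(31.1), np.float64(-75.1)), (np.float64(33.7), np.float64(22.2), np.float64(-74.7)), (np.float64(33.7), np.float64(13.4), np.float64(-75.0))]
```

View pics/scene0z.png

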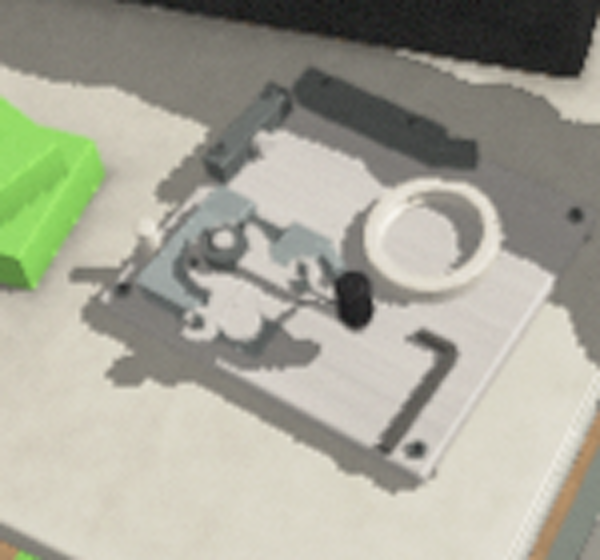

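View pics/top0z.png

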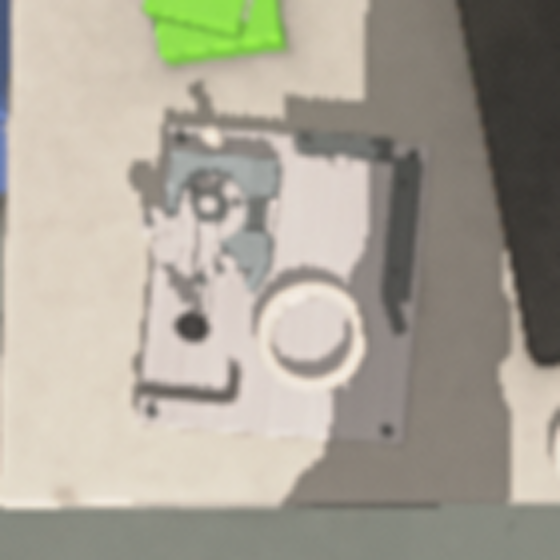

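```bash
python3 - <<'E'
from h import *
Xs=[np.load(f'/tmp/{c}X.npy').reshape(-1,3) for c in('scene','top')]
for n,X in zip('st',Xs):
    print(n,'rows x .35...; cols y .4..-.7, max z cm')
    for x in np.arange(.35,.85,.05):
        r=[]
        for y in np.arange(.4,-.75,-.05):
            m=(abs(X[:,0]-x)<.025)&(abs(X[:,1]-y)<.025);r.append(int(round(100*np.percentile(X[m,2],98))) if m.sum()>3 else -99)
        print(round(x,2),r)
# fixture corners
zc=np.array([[138,408],[405,440],[424,146],[165,118]])/4.+[160,130]
C=np.array([ray('top',p,.018) for p in zc]);print(C)
P=np.array([[-125,130],[-125,-68],[100,-68],[100,130]])/1000.
A=C[:,:2].mean(0);B=P.mean(0)
H=(P-B).T@(C[:,:2]-A);U,S,V=np.linalg.svd(H);R=V.T@U.T;print(np.degrees(np.arctan2(R[1,0],R[0,0])),A-R@B,(P-B)@R.T+A-C[:,:2])
E
```

```text
s rows x .35...; cols y .4..-.7, max z cm
0.35 [0, 0, 0, 0, 0, 0, 0, 0, 1, 1, 2, 0, 0, 0, 0, 1, 0, 0, 0, 0, 0, 0, 0]
0.4 [0, 0, 2, 2, 2, 2, 0, 0, 1, 1, 2, 1, 1, 1, 1, 1, 10, 0, 0, 0, 0, 0, 0]
0.45 [0, 0, 8, 8, 3, 3, 1, 9, 9, 9, 9, 0, 0, 1, 1, 0, 0, 0, 0, 0, 0, 0, 0]
0.5 [0, 0, 5, 8, 3, 4, 3, 9, 9, 9, 9, 26, 31, 27, 26, 8, 0, 0, 0, 0, 0, 0, 0]
0.55 [0, 0, 5, 6, 3, 4, 4, 9, 9, 9, 9, 27, 31, 31, 27, 27, 9, 9, 9, 0, 3, 3, 0]
0.6 [0, 0, 4, 5, 4, 4, 4, 9, 9, 9, 9, 27, 49, 50, 32, 27, -99, -99, 9, -99, 3, 3, 0]
0.65 [0, 0, 2, 0, 0, 0, 8, 9, 9, 9, 9, 27, 49, 50, -99, -99, -99, -99, -99, -99, -99, 3, 0]
0.7 [0, 0, 7, 7, 3, 0, 9, 9, 9, 9, 9, 27, 27, 31, 31, -99, -99, -99, -99, -99, -99, -99, -99]
0.75 [0, 0, 7, 7, 0, 0, 9, 9, 9, 9, 9, 50, 50, 28, 31, -99, -99, -99, -99, -99, -99, -99, -99]
0.8 [0, 0, 0, 0, 0, 0, 9, 9, 9, 9, 27, 51, 49, 48, 47, -99, -99, -99, -99, -99, -99, -99, -99]
t rows x .35...; cols y .4..-.7, max z cm
0.35 [1, 1, 1, 0, 1, 1, 1, 1, 2, 149, 3, 1, 1, 1, 0, 1, 1, 0, 1, 1, 0, 1, 1]
0.4 [1, 1, 2, 3, 2, 2, 1, 1, 2, 2, 3, 1, 1, 1, 2, 2, 10, 1, 0, 1, 1, 1, 1]
0.45 [1, 1, 8, 9, 4,
[... 314 characters left out ...]
0.65 [1, 1, 2, 2, 1, 1, 1, 10, 10, 10, 10, 79, 79, 79, 79, 79, 72, 71, 9, 1, 3, 3, 1]
0.7 [1, 1, 7, 7, 3, 1, 9, 10, 10, 10, 10, 79, 79, 79, 79, 79, -99, -99, -99, -99, 2, 2, 1]
0.75 [1, 1, 7, 7, 1, 1, 10, 10, 10, 10, 10, 73, 40, -99, -99, -99, -99, -99, -99, -99, -99, 3, 3]
0.8 [1, 1, 1, 3, 1, 1, 10, 10, 10, 10, 10, 65, 36, -99, -99, -99, -99, -99, -99, -99, -99, 3, 1]
[[0.41838962 0.3215193  0.018     ]
 [0.39413437 0.12554108 0.018     ]
 [0.61249055 0.11348252 0.018     ]
 [0.63451415 0.30676301 0.018     ]]
-4.967731377019874 [0.52465078 0.18486049] [[-7.01198262e-03  3.67719745e-03]
 [ 9.75185485e-05  2.39918134e-03]
 [ 5.89615610e-03 -5.02606049e-03]
 [ 1.01830797e-03 -1.05031831e-03]]
```

```bash
python3 - <<'E'
from h import *
for c in('scene','top'):
    X=np.load(f'/tmp/{c}X.npy').reshape(-1,3)
    m=(X[:,2]>.12)&(X[:,2]<.85)&(X[:,0]>.2)&(X[:,0]<.8)
    for y in np.arange(.1,-.45,-.05):
        k=m&(abs(X[:,1]-y)<.025)
        if k.sum()>5:
            i=np.argsort(X[k,0])[:4];print(c,round(y,2),np.round(X[k][i][[1,3]],3).tolist())
W=[(.22,-.5),(.27,-.35),(.35,-.255),(.385,-.19),(.415,-.11),(.43,0),(.43,.08),(.41,.15)]
for w in W:
    dx,dy=w[0]-.178,w[1]+.650;print(w,np.hypot(*w),round(26.4*dx-96.4*dy,1),round(-96.4*dx-26.4*dy,1))
E
```

```text
scene -0.15 [[0.507, -0.174, 0.193], [0.509, -0.174, 0.121]]
scene -0.2 [[0.497, -0.196, 0.307], [0.497, -0.191, 0.307]]
scene -0.25 [[0.506, -0.228, 0.202], [0.509, -0.24, 0.214]]
scene -0.3 [[0.517, -0.284, 0.217], [0.518, -0.286, 0.209]]
scene -0.35 [[0.529, -0.33, 0.219], [0.529, -0.327, 0.181]]
top -0.15 [[0.518, -0.175, 0.251], [0.519, -0.175, 0.227]]
top -0.2 [[0.496, -0.202, 0.629], [0.497, -0.201, 0.769]]
top -0.25 [[0.502, -0.229, 0.627], [0.502, -0.226, 0.777]]
top -0.3 [[0.512, -0.275, 0.631], [0.512, -0.278, 0.627]]
top -0.35 [[0.522, -0.327, 0.622], [0.522, -0.328, 0.772]]
top -0.4 [[0.646, -0.39, 0.706], [0.647, -0.388, 0.703]]
(0.22, -0.5) 0.5462600113499065 -13.4 -8.0
(0.27, -0.35) 0.44204072210600687 -26.5 -16.8
(0.35, -0.255) 0.4330415684434925 -33.5 -27.0
(0.385, -0.19) 0.4293308747341612 -38.9 -32.1
(0.415, -0.11) 0.42933087473416115 -45.8 -37.1
(0.43, 0) 0.43 -56.0 -41.5
(0.43, 0.08) 0.43737855457258074 -63.7 -43.6
(0.41, 0.15) 0.43657759905886145 -71.0 -43.5
```

```bash
python3 -m creep '[[[-5,-3,-1,0,0,0,1],[-10,-6,-1,0,0,0,1],[-15,-9,-1,0,0,0,1],[-20,-12.5,-1,0,0,0,1],[-24,-15,-1,0,0,0,1],[-26.5,-17,-1,0,0,0,1],[-30,-22,-1,0,0,0,1],[-33.5,-27,-1,0,0,0,1],[-33.5,-27,-1,0,0,0,1]]]'
```

```text
t: 2.22
eef_pos: [0.3534, -0.2528, 0.2419]
tool_rot: [-0.001, 0.798, -0.603, 0.001]
contact_force: [-0.8, -0.5, -0.7]
gripper_width: 0.999
```

```bash
python3 -m creep '[[[-3.5,-4,0,0,0,0,0.4],[-8,-7.2,0,0,0,0,0.4],[-12.5,-10.2,0,0,0,0,0.4],[-18,-12.5,0,0,0,0.1,0.4],[-23,-14.7,0,0,0,0.2,0.4],[-28,-16,0,0,0,0.3,0.4],[-33,-16.6,0,0,0,0.35,0.4],[-37.5,-16.5,0,0,0,0.355,0.4],[-37.5,-16.5,0,0,0,0.355,0.4]]]'
python3 - <<'E'
from h import *
o=bot.get_obs();print(o['eef_pos'],o['tool_rot'],o['q'])
p,d=bot.read_camera('wrist');cv2.imwrite('pics/w1.png',p);np.save('/tmp/w1.npy',d)
K,R,t=cal('wrist');print(K[0,0],-R.T@t,R)
for l in('work_ring','lever_grip','end_stop','fence','housing','lever_pivot','hex','pin'):
    print(l,[(np.round(r['xy'],1),round(r['p'],2)) for r in bot.find_in('wrist',l)][:2])
E
```

```text
t: 3.35
eef_pos: [0.4096, 0.1513, 0.2417]
tool_rot: [0.001, -0.678, 0.735, 0.0]
contact_force: [-0.0, -0.2, 0.0]
gripper_width: 0.401
[0.40960667 0.15133196 0.24165552] [ 5.06436624e-04 -6.77596179e-01  7.35433989e-01  9.69022083e-05] [ 0.11894243  0.11653438 -0.65083208  2.04782765  0.08324669  1.00152444
 -2.22610498]
293.9392583518463 [0.48779739 0.14157501 0.38466558] [[-8.52996153e-02 -9.96355268e-01 -3.94585580e-04]
 [-9.47974146e-01  8.10357059e-02  3.07860737e-01]
 [-3.06706691e-01  2.66344593e-02 -9.51431349e-01]]
work_ring [(array([256.8, 133. ]), 0.98)]
lever_grip [(array([195.1,  75.7]), 0.55)]
end_stop [(array([253.3,  76. ]), 0.65)]
fence [(array([253.8,  76.5]), 0.64)]
housing [(array([252.4,  77.1]), 0.73)]
lever_pivot [(array([253. ,  75.4]), 0.98)]
hex []
pin []
```

View pics/w1.png

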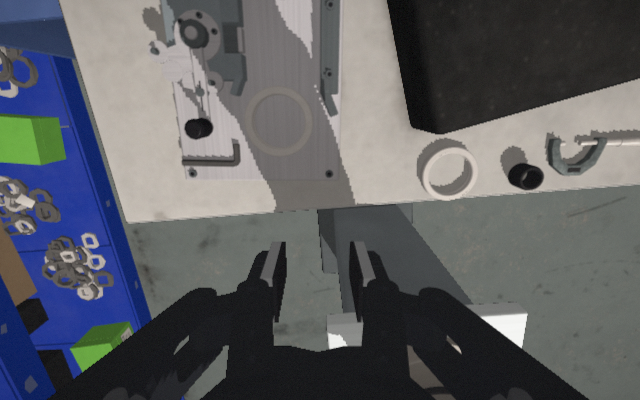

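```bash
python3 -m creep '[[[-2,-3.3,-1,0,0,0,0.4],[-4,-6.7,-2,0,0,0,0.4],[-4,-6.7,-2,0,0,0,0.4]]]'
python3 - <<'E'
from h import *
p,d=bot.read_camera('wrist');cv2.imwrite('pics/w2.png',p);np.save('/tmp/w2.npy',d);np.save('/tmp/w2X.npy',cloud('wrist',d))
k=bot.calibration('wrist');np.savez('/tmp/w2cal.npz',**k)
for l in('work_ring','lever_grip','end_stop','fence','housing','lever_pivot','hex','pin'):
    print(l,[(np.round(r['xy'],1),round(r['p'],2)) for r in bot.find_in('wrist',l)][:2])
m=bot.silhouettes('wrist','work_ring')[0]['mask'];np.save('/tmp/w2ring.npy',m);print(m.sum())
cv2.imwrite('pics/w2z.png',cv2.resize(p[0:240,110:400],None,fx=2.5,fy=2.5,interpolation=cv2.INTER_CUBIC))
E
```

```text
t: 4.18
eef_pos: [0.4828, 0.1838, 0.2618]
tool_rot: [0.001, -0.675, 0.737, 0.0]
contact_force: [-0.7, -0.1, -1.0]
gripper_width: 0.399
work_ring [(array([303.1, 195.5]), 0.82)]
lever_grip [(array([242.2, 143.3]), 0.57)]
end_stop [(array([288.9, 127.9]), 0.92)]
fence [(array([293.4, 125. ]), 0.67)]
housing [(array([289.9, 126.9]), 0.66)]
lever_pivot [(array([290.8, 126.1]), 0.93)]
hex [(array([257.8, 208.7]), 0.61)]
pin [(array([237.6,  58.9]), 0.55)]
1469
```

View pics/w2z.png

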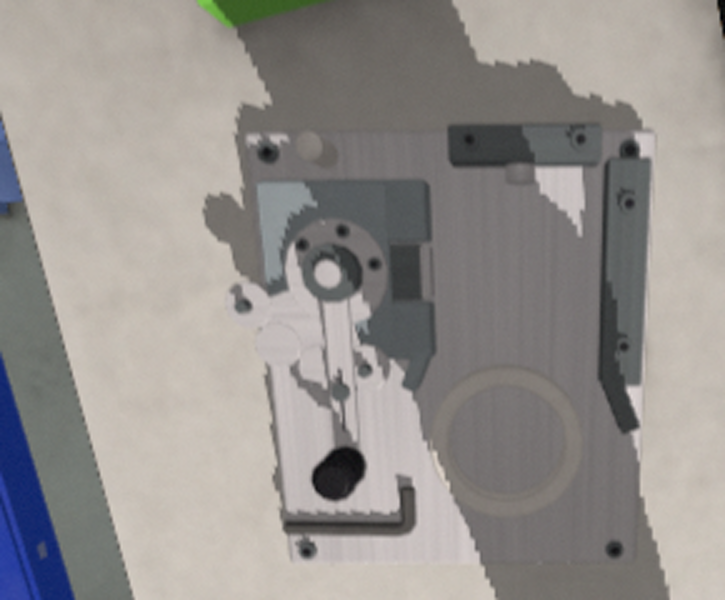

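```bash
cat >> h.py <<'E'
from scipy.optimize import least_squares
def calf(f):
    k=np.load(f);return k['mtx'],cv2.Rodrigues(k['rvec'])[0],k['tvec'].ravel()
def rayf(cl,uv,z):
    K,R,t=cl;d=R.T@np.linalg.inv(K)@np.array([uv[0],uv[1],1.]);o=-R.T@t
    return o+d*(z-o[2])/d[2]
E
python3 - <<'E'
from h import *
cl=calf('/tmp/w2cal.npz')
F=[(518,184,75,-3,27),(601,378,-20,-43,38),(608,158,85,-43,38),(434,350,-6,41,40),(430,182,76,41,40),(292,562,-125,130,18),(657,130,100,-68,18),(243,131,100,130,18),(328,270,35,83,65)]
Z=[]
for u,v,x,y,z in F: Z.append(rayf(cl,(u/2.5+110,v/2.5),z/1000)[:2])
Z=np.array(Z);P=np.array(F)[:,2:4]/1000
def tf(q,P):c,s=np.cos(q[2]),np.sin(q[2]);return P@np.array([[c,s],[-s,c]])+q[:2]
r=least_squares(lambda q:(tf(q,P)-Z).ravel(),[.52,.18,-.09],loss='soft_l1',f_scale=.002)
q=r.x;print(q,np.degrees(q[2]));print(np.round((tf(q,P)-Z)*1000,1).tolist())
np.save('/tmp/fix.npy',q)
def inv(w):c,s=np.cos(q[2]),np.sin(q[2]);return (np.array(w)-q[:2])@np.array([[c,-s],[s,c]])
g=rayf(cl,(345/2.5+110,465/2.5),.087)[:2];print('grip',inv(g)*1000)
# ring centre from outline (top rim z .034)
m=np.load('/tmp/w2ring.npy').astype(np.uint8)
c=max(cv2.findContours(m,cv2.RETR_EXTERNAL,cv2.CHAIN_APPROX_NONE)[0],key=len);e=cv2.fitEllipse(c);print(e)
rc=rayf(cl,e[0],.034)[:2];print('ring',rc,inv(rc)*1000)
rc=rayf(cl,((508)/2.5+110,442/2.5),.034)[:2];print('ring manual',rc,inv(rc)*1000)
# depth check
X=np.load('/tmp/w2X.npy');
for u,v in((508,300),(640,240),(400,340),(345,462),(328,270),(508,380)): print(u,v,np.round(X[int(v/2.5),int(u/2.5+110)],4))
E
```

```text
[ 0.51779662  0.18011325 -0.08248189] -4.72586428472819
[[0.8, -1.9], [-3.6, -0.7], [1.2, -0.8], [-3.9, 0.9], [2.2, 1.7], [-1.4, 1.4], [1.8, -0.8], [1.2, 0.2], [-1.1, 0.2]]
grip [-47.15489233  76.97401124]
((312.1036376953125, 176.0107879638672), (60.496150970458984, 60.85474395751953), 115.76319885253906)
ring [0.46951941 0.19026944] [-48.9498343    6.14417634]
ring manual [0.46835154 0.18895401] [-50.00535922   4.73700115]
508 300 [0.5383 0.183  0.0171]
640 240 [0.5612 0.118  0.0388]
400 340 [0.5253 0.2365 0.04  ]
345 462 [0.4778 0.2621 0.0804]
328 270 [0.5606 0.26   0.0649]
508 380 [0.5003 0.1862 0.0339]
```

```bash
cat >> h.py <<'E'
from scipy.spatial.transform import Rotation as Ro
def state():
    o=bot.get_obs();q=np.load('/tmp/fix.npy');w,x,y,z=o['tool_rot'];R=Ro.from_quat([x,y,z,w]).as_matrix()
    return o,q,R
def rep(goals=()):
    o,q,R=state();c,s=np.cos(q[2]),np.sin(q[2]);M=np.array([[c,-s],[s,c]]);p=np.array(o['eef_pos'])
    print('t',round(float(o['t']),2),'fix pos mm',np.round(1000*np.r_[M.T@(p[:2]-q[:2]),p[2]],1),'F',np.round(o['contact_force'],1),'Ffix',np.round(M.T@np.array(o['contact_force'])[:2],1),'w',round(float(o['gripper_width']),3),
     'xdir in fixture deg',np.round(np.degrees(np.arctan2(R[1,0],R[0,0])-q[2]),1),'q',np.round(o['q'],2))
    for g in goals:
        w=np.r_[M@(np.array(g[:2])/1000)+q[:2],g[2]/1000]
        print(g,'-> cm',np.round(R.T@(w-p)*100,2))
E
python3 -c "
from h import *
rep([(-110,1,100),(-110,1,50),(-110,1,22)])"
```

```text
t 4.67 fix pos mm [-37.7  -0.6 261.4] F [ 0.  -0.8  0.5] Ffix [ 0.1 -0.8] w 0.399 xdir in fixture deg -90.3 q [ 0.07  0.24 -0.64  1.87  0.16  1.09 -2.29]
(-110, 1, 100) -> cm [-0.13  7.24 16.13]
(-110, 1, 50) -> cm [-0.13  7.24 21.13]
(-110, 1, 22) -> cm [-0.13  7.24 23.93]
```

```bash
python3 -m creep '[[[0,3.6,4,0,0,0,0.4],[-0.1,7.2,10,0,0,0,0.4],[-0.1,7.2,16,0,0,0,0.4],[-0.1,7.2,19,0,0,0,0.4],[-0.1,7.2,21,0,0,0,0.4],[-0.1,7.2,22.5,0,0,0,0.4],[-0.1,7.2,22.5,0,0,0,0.4]]]'
python3 - <<'E'
from h import *
rep([(-110,1,22)])
p,d=bot.read_camera('wrist');cv2.imwrite('pics/w3.png',p)
E
```

```text
t: 5.55
eef_pos: [0.4085, 0.19, 0.0358]
tool_rot: [-0.001, -0.676, 0.737, 0.0]
contact_force: [0.1, 0.3, 0.5]
gripper_width: 0.401
t 5.55 fix pos mm [-109.8    0.8   35.8] F [0.1 0.3 0.5] Ffix [0.1 0.3] w 0.401 xdir in fixture deg -90.3 q [-0.13  0.48 -0.53  2.2   0.45  0.57 -2.65]
(-110, 1, 22) -> cm [-0.02  0.02  1.38]
```

View pics/w3.png

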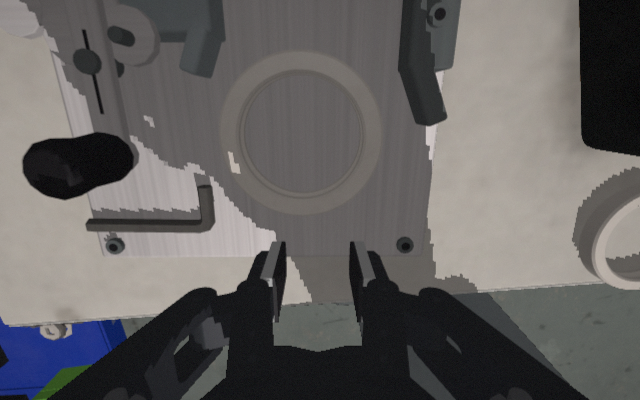

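```bash
python3 - <<'E'
from h import *
k=bot.calibration('wrist');np.savez('/tmp/w3cal.npz',**k)
p=cv2.imread('pics/w3.png');z=cv2.resize(p[0:260,120:460],None,fx=2.3,fy=2.3,interpolation=cv2.INTER_CUBIC)
cv2.imwrite('pics/w3z.png',z)
c=calf('/tmp/w3cal.npz');q=np.load('/tmp/fix.npy');K,R,t=c
cc,s=np.cos(q[2]),np.sin(q[2])
for n,P in dict(fk=(-20,-43,38),fkb=(-20,-43,18),hk=(-6,41,40),hkb=(-6,41,18),pnl=(-125,130,18),pnr=(-125,-68,18),grip=(-55,83,87)).items():
    P=np.array(P)/1000;W=np.r_[np.array([[cc,-s],[s,cc]])@P[:2]+q[:2],P[2]];u=K@(R@W+t);u=u[:2]/u[2];print(n,np.round(u,1),np.round((u-[120,0])*2.3))
print(proj('wrist',bot.get_obs()['eef_pos']))
E
```

```text
fk [413.2  75.8] [674. 174.]
fkb [401.1  79.2] [646. 182.]
hk [220.4  41. ] [231.  94.]
hkb [234.3  49.9] [263. 115.]
pnl [109.1 262.2] [-25. 603.]
pnr [427.4 260.9] [707. 600.]
grip [ 62.2 180.8] [-133.  416.]
[315.71197427 253.23688199]
```

View pics/w3z.png

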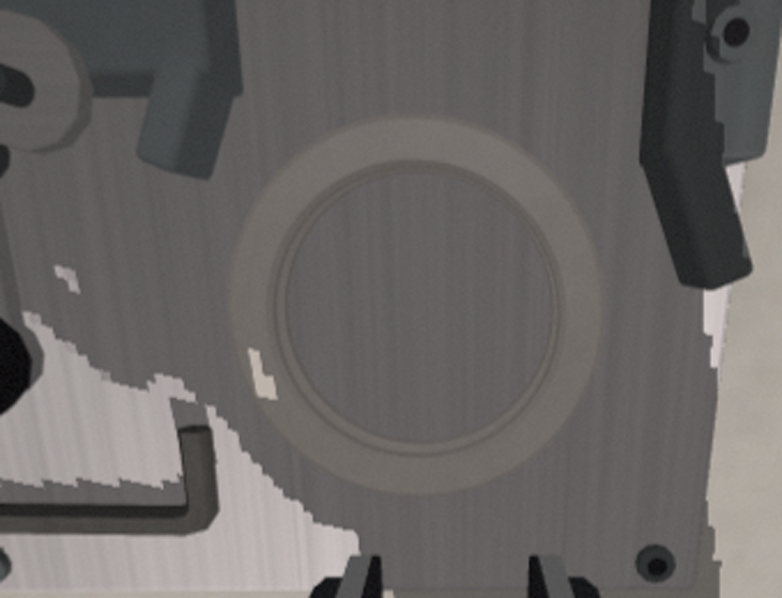

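```bash
python3 - <<'E'
from h import *
K,R,t=calf('/tmp/w3cal.npz')
F=[(240,95,-6,41,18),(209,65,-6,41,40),(641,158,-20,-43,18),(695,596,-125,-68,18)]
P=np.array(F,float);uv=P[:,:2]/2.3+[120,0];P=P[:,2:]/1000
ring=np.array([[231,305],[601,303],[416,118],[421,494]])/2.3+[120,0]
def prj(W):a=(W@R.T+t)@K.T;return a[:,:2]/a[:,2:]
def W(q,P):
    c,s=np.cos(q[2]),np.sin(q[2]);return np.c_[P[:,:2]@np.array([[c,s],[-s,c]])+q[:2],P[:,2]+q[3]]
for fz in(0,1):
    f=lambda q:np.r_[(prj(W(q*[1,1,1,fz],P))-uv).ravel()]
    r=least_squares(f,[.518,.18,-.08,0],x_scale=[.01,.01,.01,.01]);q=r.x;print(q,np.round(r.fun,1))
# ring circle fit: top rim z=.034+dz
import itertools
def g(q):
    a=np.linspace(0,2*np.pi,721);C=np.c_[q[0]+.04*np.cos(a),q[1]+.04*np.sin(a),np.full(721,.034+q[2])];c=prj(C)
    return np.r_[c[:,0].min()-ring[0,0],c[:,0].max()-ring[1,0],c[:,1].min()-ring[2,1],c[:,1].max()-ring[3,1]]
r=least_squares(g,[.47,.19,0],x_scale=.01,diff_step=1e-3);print('ring',r.x,r.fun)
r=least_squares(lambda q:g(np.r_[q,0]),[.47,.19],x_scale=.01,diff_step=1e-3);print('ring',r.x,r.fun)
E
```

```text
[ 0.52226168  0.18293067 -0.0878879   0.        ] [ 2.7 -1.4  0.8  1.  -3.4  2.1 -0.3 -3.8]
[ 0.52187827  0.1827198  -0.08804339  0.0031311 ] [ 1.3 -1.9 -1.1  0.2 -1.4  2.2  1.7 -0.7]
ring [ 0.46980515  0.19222619 -0.00278186] [-0.0164225   0.01646433  0.01493496 -0.01767829]
ring [0.46981705 0.19207247] [-1.5087915   1.51176779 -1.08344362  1.83191254]
```

```bash
python3 - <<'E'
from h import *
np.save('/tmp/fix.npy',[.522,.1828,-.088])
rep([(-114,2,22),(-95,1,22),(-70,0,22),(-30,-1,22),(-14,-1,22)])
E
```

```text
t 5.6 fix pos mm [-113.3   -2.5   36.5] F [-1.   0.5  0.1] Ffix [-1.   0.4] w 0.399 xdir in fixture deg -89.9 q [-0.13  0.48 -0.53  2.2   0.45  0.57 -2.65]
(-114, 2, 22) -> cm [-0.45  0.07  1.45]
(-95, 1, 22) -> cm [-0.35 -1.83  1.45]
(-70, 0, 22) -> cm [-0.25 -4.33  1.45]
(-30, -1, 22) -> cm [-0.14 -8.33  1.45]
(-14, -1, 22) -> cm [-0.14 -9.93  1.45]
```

```bash
python3 -m creep '[[[-0.4,0,0.7,0,0,0,0.4],[-0.4,0,1.2,0,0,0,0.4],[-0.4,0,1.4,0,0,0,0.4],[-0.4,-1,1.4,0,0,0,0.4],[-0.35,-1.8,1.4,0,0,0,0.4],[-0.3,-2.6,1.4,0,0,0,0.4],[-0.25,-3.4,1.4,0,0,0,0.4],[-0.25,-3.4,1.4,0,0,0,0.4]]]'
python3 - <<'E'
from h import *
rep([(-40,0,22),(-30,-1,22),(-14,-1,22)])
p,d=bot.read_camera('wrist');cv2.imwrite('pics/w4.png',p)
E
```

```text
t: 6.6
eef_pos: [0.444, 0.1895, 0.0224]
tool_rot: [0.0, -0.675, 0.738, -0.0]
contact_force: [0.0, -0.7, -1.4]
gripper_width: 0.401
t 6.6 fix pos mm [-78.3  -0.2  22.4] F [ 0.  -0.7 -1.4] Ffix [ 0.1 -0.7] w 0.401 xdir in fixture deg -90.0 q [-0.12  0.54 -0.51  2.13  0.47  0.58 -2.62]
(-40, 0, 22) -> cm [-0.02 -3.83  0.04]
(-30, -1, 22) -> cm [ 0.08 -4.83  0.04]
(-14, -1, 22) -> cm [ 0.08 -6.43  0.04]
```

View pics/w4.png

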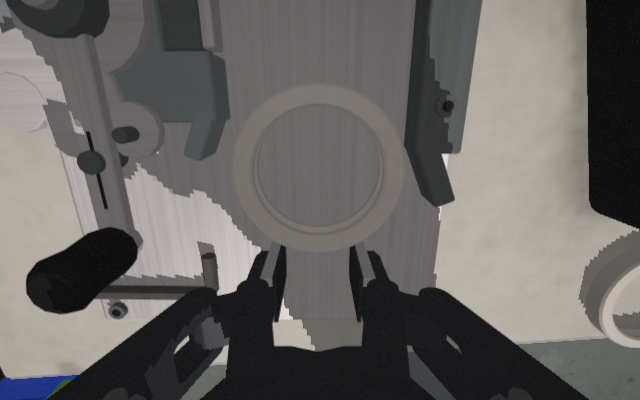

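```bash
python3 -m creep '[[[0,-0.6,0,0,0,0,0.4],[0,-1.2,0,0,0,0,0.4],[0,-1.8,0,0,0,0,0.4],[0,-2.4,0,0,0,0,0.4],[0,-3,0,0,0,0,0.4],[0,-3.6,0,0,0,0,0.4],[0,-4.2,0,0,0,0,0.4],[0,-4.6,0,0,0,0,0.4],[0,-4.6,0,0,0,0,0.4]]]'
python3 - <<'E'
from h import *
rep([(-20,0,22),(-14,-1,22)])
p,d=bot.read_camera('wrist');cv2.imwrite('pics/w5.png',p)
E
```

```text
t: 7.78
eef_pos: [0.4894, 0.1857, 0.0224]
tool_rot: [0.0, -0.675, 0.737, -0.0]
contact_force: [-0.1, -0.1, -0.0]
gripper_width: 0.399
t 7.78 fix pos mm [-32.8  -0.   22.4] F [-0.1 -0.1 -0. ] Ffix [-0.1 -0.1] w 0.399 xdir in fixture deg -90.0 q [-0.08  0.58 -0.5   2.04  0.47  0.63 -2.56]
(-20, 0, 22) -> cm [-0.   -1.28  0.04]
(-14, -1, 22) -> cm [ 0.1  -1.88  0.04]
```

View pics/w5.png

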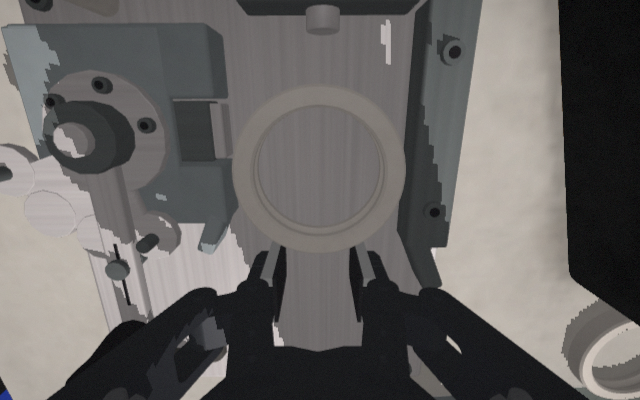

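```bash
python3 -m creep '[[[0.05,-0.4,0,0,0,0,0.4],[0.05,-0.8,0,0,0,0,0.4],[0.05,-1.2,0,0,0,0,0.4],[0.05,-1.5,0,0,0,0,0.4],[0.05,-1.8,0,0,0,0,0.4],[0.05,-1.8,0,0,0,0,0.4]]]'
python3 - <<'E'
from h import *
rep()
p,d=bot.read_camera('wrist');cv2.imwrite('pics/w6.png',p[:300,150:480])
E
```

```text
t: 8.57
eef_pos: [0.5071, 0.1836, 0.0223]
tool_rot: [0.0, -0.676, 0.737, -0.0]
contact_force: [-0.3, -0.3, -0.8]
gripper_width: 0.402
t 8.57 fix pos mm [-14.9  -0.6  22.3] F [-0.3 -0.3 -0.8] Ffix [-0.3 -0.3] w 0.402 xdir in fixture deg -90.0 q [-0.07  0.6  -0.5   2.    0.47  0.65 -2.53]
```

View pics/w6.png

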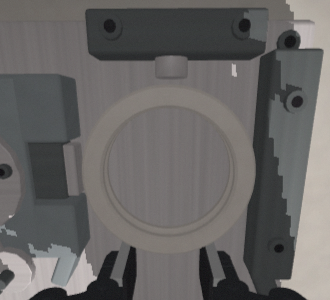

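```bash
python3 -m creep '[[[0,-0.15,0,0,0,0,0.4],[0,-0.3,0,0,0,0,0.4],[0,-0.3,0,0,0,0,0.4]]]'; python3 -m creep '[[[0,-0.1,0,0,0,0,0.4],[0,-0.1,0,0,0,0,0.4]]]';python3 -m creep '[[[0,-0.1,0,0,0,0,0.4],[0,-0.1,0,0,0,0,0.4]]]'
```

```text
t: 9.0
eef_pos: [0.5097, 0.1833, 0.0223]
tool_rot: [0.0, -0.676, 0.737, 0.0]
contact_force: [-0.4, -0.8, -0.2]
gripper_width: 0.402
t: 9.25
eef_pos: [0.5102, 0.1833, 0.0222]
tool_rot: [-0.0, -0.676, 0.737, 0.0]
contact_force: [-1.9, -0.2, 1.5]
gripper_width: 0.397
t: 9.5
eef_pos: [0.5104, 0.1833, 0.0221]
tool_rot: [-0.001, -0.676, 0.737, 0.0]
contact_force: [-4.7, 0.8, 2.7]
gripper_width: 0.398
```

```bash
python3 -m creep '[[[0,-0.05,0,0,0,0,0.4],[0,-0.05,0,0,0,0,0.4]]]'
python3 - <<'E'
from h import *
rep()
p,d=bot.read_camera('wrist');cv2.imwrite('pics/w7.png',cv2.resize(p[:300,150:480],None,fx=2,fy=2))
E
```

```text
t: 9.75
eef_pos: [0.5105, 0.1832, 0.0221]
tool_rot: [-0.001, -0.676, 0.737, 0.001]
contact_force: [-6.4, 1.0, 3.0]
gripper_width: 0.406
t 9.75 fix pos mm [-11.5  -0.6  22.1] F [-6.4  1.   3. ] Ffix [-6.5  0.4] w 0.406 xdir in fixture deg -89.9 q [-0.07  0.61 -0.5   1.99  0.46  0.66 -2.52]
```

View pics/w7.png

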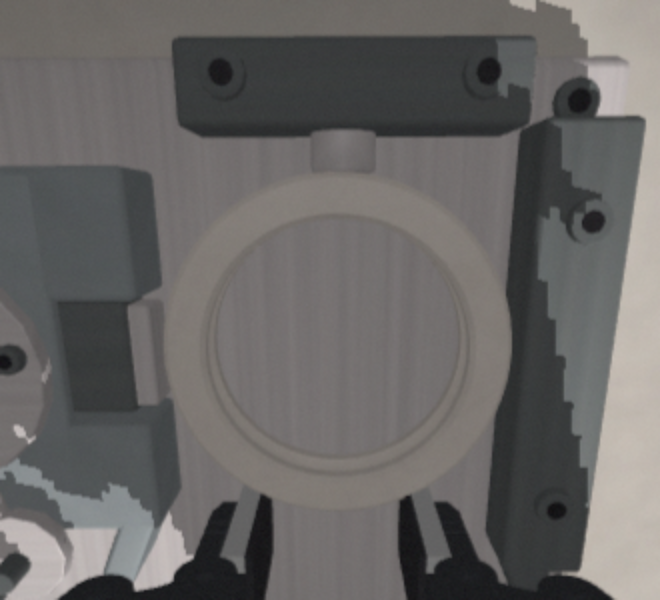

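```bash
python3 -m creep '[[[0,0.5,0,0,0,0,0.4],[0,2,0,0,0,0,0.4],[0,4,0,0,0,0,0.4],[0,6,-1,0,0,0,0.2],[0,6,-5,0,0,0,0],[0,6,-9,0,0,0,0],[0,6,-11,0,0,0,0],[0,6,-11,0,0,0,0]]]'
python3 - <<'E'
from h import *
rep([(-55,35,120)])
p,d=bot.read_camera('wrist');cv2.imwrite('pics/w8.png',p);np.savez('/tmp/w8cal.npz',**bot.calibration('wrist'))
print([(r['xy'],r['p']) for r in bot.find_in('wrist','lever_grip')])
E
```

```text
t: 10.8
eef_pos: [0.4529, 0.1889, 0.1342]
tool_rot: [0.002, -0.676, 0.737, -0.001]
contact_force: [0.7, -0.3, 0.6]
gripper_width: -0.003
t 10.8 fix pos mm [-69.3  -0.  134.2] F [ 0.7 -0.3  0.6] Ffix [ 0.7 -0.2] w -0.003 xdir in fixture deg -90.0 q [ 0.    0.37 -0.63  2.05  0.3   0.81 -2.46]
(-55, 35, 120) -> cm [-3.5  -1.43  1.43]
[([197.7, 123.0], 0.88), ([545.0, 248.8], 0.48)]
```

View pics/w8.png

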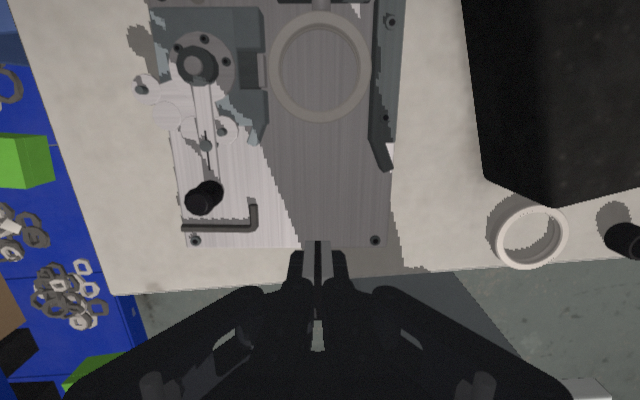

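```bash
python3 - <<'E'
from h import *
q=np.load('/tmp/fix.npy');c,s=np.cos(q[2]),np.sin(q[2]);M=np.array([[c,-s],[s,c]])
cl=calf('/tmp/w8cal.npz')
for n,uv,z in(('grip',(199,202),.087),('pivot',(193,66),.065),('ring',(320,66),.034),('nearright corner',(392,247),.018)):
    print(n,M.T@(rayf(cl,uv,z)[:2]-q[:2])*1000)
for a in(0,.1,.2,.3,.4,.5,.6,.7,.8,.9,.95,1,1.03):
    C=np.array([35-90*np.cos(a)-21.5*np.sin(a),83+90*np.sin(a)-21.5*np.cos(a)])
    d=C-[-55,45];print(a,np.round([d[0]/10,-d[1]/10],2))
E
```

```text
grip [-55.9846128   79.00429396]
pivot [31.31747202 80.67003078]
ring [34.78643135 -3.38799569]
nearright corner [-125.42745889  -74.21723562]
0 [ 0.   -1.65]
0.1 [-0.17 -2.56]
0.2 [-0.25 -3.48]
0.3 [-0.23 -4.41]
0.4 [-0.13 -5.32]
0.5 [ 0.07 -6.23]
0.6 [ 0.36 -7.11]
0.7 [ 0.73 -7.95]
0.8 [ 1.19 -8.76]
0.9 [ 1.72 -9.51]
0.95 [ 2.02 -9.87]
1 [  2.33 -10.21]
1.03 [  2.52 -10.41]
```

```bash
python3 -m creep '[[[-1,-0.5,0,0,0,-0.18,0],[-2,-1,0,0,0,-0.36,0],[-3,-1.4,0,0,0,-0.54,0],[-3.8,-1.4,0,0,0,-0.72,0],[-3.8,-1.4,0,0,0,-0.9,0],[-3.8,-1.4,0,0,0,-1.08,0],[-3.8,-1.4,0,0,0,-1.26,0],[-3.8,-1.4,0,0,0,-1.42,0],[-3.8,-1.4,0,0,0,-1.57,0],[-3.8,-1.4,0,0,0,-1.57,0]]]'
python3 - <<'E'
from h import *
rep([(-55,40,70),(-55,45,70)])
p,d=bot.read_camera('wrist');cv2.imwrite('pics/w9.png',p)
E
```

```text
t: 12.15
eef_pos: [0.4687, 0.2246, 0.131]
tool_rot: [0.0, 0.999, -0.045, -0.001]
contact_force: [-0.2, -0.6, -1.0]
gripper_width: 0.004
t 12.15 fix pos mm [-56.8  37.  131. ] F [-0.2 -0.6 -1. ] Ffix [-0.2 -0.6] w 0.004 xdir in fixture deg -0.1 q [ 0.19  0.53 -0.97  1.97  0.55  0.93 -1.14]
(-55, 40, 70) -> cm [ 0.19 -0.31  6.1 ]
(-55, 45, 70) -> cm [ 0.19 -0.81  6.1 ]
```

View pics/w9.png

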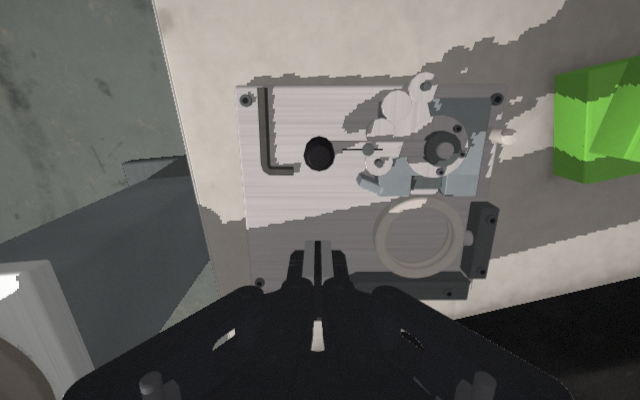

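```bash
python3 -m creep '[[[0.1,-0.1,3,0,0,0,0],[0.2,-0.2,5,0,0,0,0],[0.2,-0.3,6,0,0,0,0],[0.2,-0.3,6,0,0,0,0]]]'
python3 - <<'E'
from h import *
rep([(-55,45,70),(-55,61.5,70)])
p,d=bot.read_camera('wrist');cv2.imwrite('pics/w10.png',p)
E
```

```text
t: 12.7
eef_pos: [0.4714, 0.2279, 0.0718]
tool_rot: [0.0, 0.999, -0.044, -0.001]
contact_force: [-0.1, 0.1, 0.2]
gripper_width: 0.004
t 12.7 fix pos mm [-54.4  40.5  71.8] F [-0.1  0.1  0.2] Ffix [-0.1  0.1] w 0.004 xdir in fixture deg -0.0 q [ 0.12  0.62 -0.89  2.    0.65  0.84 -1.23]
(-55, 45, 70) -> cm [-0.06 -0.45  0.18]
(-55, 61.5, 70) -> cm [-0.06 -2.1   0.18]
```

View pics/w10.png

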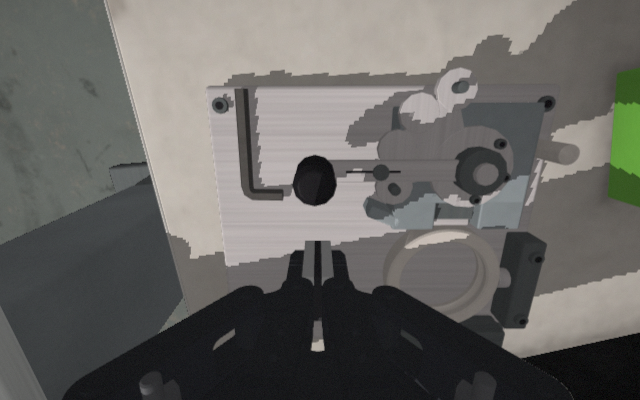

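```bash
python3 -m creep '[[[0,-0.6,0.1,0,0,0,0],[0,-1.2,0.1,0,0,0,0],[0,-1.7,0.1,0,0,0,0],[0,-2,0.1,0,0,0,0],[0,-2,0.1,0,0,0,0]]]'; python3 -m creep '[[[0,-0.2,0,0,0,0,0],[0,-0.2,0,0,0,0,0]]]'; python3 -m creep '[[[0,-0.2,0,0,0,0,0],[0,-0.2,0,0,0,0,0]]]'
python3 -c "
from h import *
rep()"
```

```text
t: 13.38
eef_pos: [0.4736, 0.248, 0.0713]
tool_rot: [-0.0, 0.999, -0.044, 0.0]
contact_force: [0.5, 0.1, -0.2]
gripper_width: -0.002
t: 13.62
eef_pos: [0.4738, 0.2494, 0.0712]
tool_rot: [0.0, 0.999, -0.044, -0.0]
contact_force: [-0.2, -0.8, 0.2]
gripper_width: 0.002
t: 13.88
eef_pos: [0.4738, 0.2503, 0.0711]
tool_rot: [0.001, 0.999, -0.044, -0.0]
contact_force: [-1.9, -5.0, 2.8]
gripper_width: -0.0
t 13.88 fix pos mm [-54.   63.   71.1] F [-1.9 -5.   2.8] Ffix [-1.4 -5.1] w -0.0 xdir in fixture deg -0.0 q [ 0.08  0.63 -0.88  1.97  0.65  0.85 -1.26]
```

```bash
python3 -m creep '[[[-0.1,-0.3,0,0,0,0.05,0],[-0.17,-0.7,0,0,0,0.1,0],[-0.21,-1.2,0,0,0,0.15,0],[-0.25,-1.6,0,0,0,0.2,0],[-0.25,-2.1,0,0,0,0.25,0],[-0.23,-2.5,0,0,0,0.3,0],[-0.23,-2.5,0,0,0,0.3,0]]]'
python3 - <<'E'
from h import *
rep()
p,d=bot.read_camera('wrist');cv2.imwrite('pics/w11.png',p)
E
```

```text
t: 14.75
eef_pos: [0.4739, 0.2777, 0.0715]
tool_rot: [-0.001, 0.981, -0.192, 0.0]
contact_force: [-0.5, -0.1, -0.3]
gripper_width: 0.005
t 14.75 fix pos mm [-56.2  90.3  71.5] F [-0.5 -0.1 -0.3] Ffix [-0.5 -0.1] w 0.005 xdir in fixture deg -17.1 q [-0.02  0.62 -0.81  1.94  0.61  0.84 -1.55]
```

View pics/w11.png

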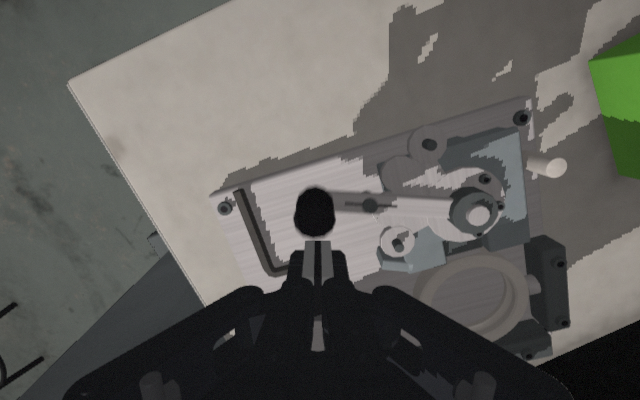

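```bash
python3 -m creep '[[[-0.1,-0.45,0,0,0,0.05,0],[-0.17,-0.9,0,0,0,0.1,0],[-0.22,-1.4,0,0,0,0.15,0],[-0.25,-1.8,0,0,0,0.2,0],[-0.25,-2.3,0,0,0,0.25,0],[-0.23,-2.8,0,0,0,0.3,0],[-0.2,-3.2,0,0,0,0.35,0],[-0.2,-3.2,0,0,0,0.35,0]]]'
python3 - <<'E'
from h import *
rep()
p,d=bot.read_camera('wrist');cv2.imwrite('pics/w12.png',p)
E
```

```text
t: 15.8
eef_pos: [0.4837, 0.3067, 0.0709]
tool_rot: [0.001, 0.933, -0.36, -0.0]
contact_force: [-0.4, -0.7, -1.6]
gripper_width: 0.0
t 15.8 fix pos mm [-49.  120.   70.9] F [-0.4 -0.7 -1.6] Ffix [-0.3 -0.8] w 0.0 xdir in fixture deg -37.2 q [-0.13  0.62 -0.73  1.89  0.55  0.84 -1.88]
```

View pics/w12.png

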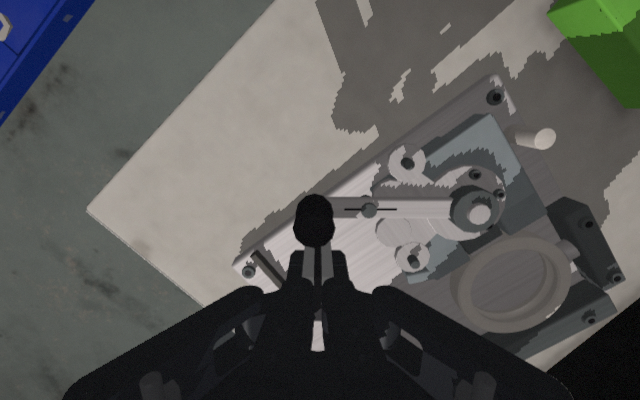

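```bash
python3 -m creep '[[[-0.1,-0.45,0,0,0,0.05,0],[-0.17,-0.9,0,0,0,0.1,0],[-0.22,-1.4,0,0,0,0.15,0],[-0.25,-1.8,0,0,0,0.2,0],[-0.25,-2.1,0,0,0,0.23,0],[-0.25,-2.1,0,0,0,0.23,0]]]'
python3 - <<'E'
from h import *
rep()
p,d=bot.read_camera('wrist');cv2.imwrite('pics/w13.png',p)
E
```

```text
t: 16.6
eef_pos: [0.4967, 0.3247, 0.0715]
tool_rot: [-0.0, 0.885, -0.465, 0.0]
contact_force: [-0.2, 0.2, 0.0]
gripper_width: 0.001
t 16.6 fix pos mm [-37.6 139.2  71.5] F [-0.2  0.2  0. ] Ffix [-0.2  0.2] w 0.001 xdir in fixture deg -50.4 q [-0.19  0.63 -0.67  1.85  0.51  0.84 -2.08]
```

View pics/w13.png

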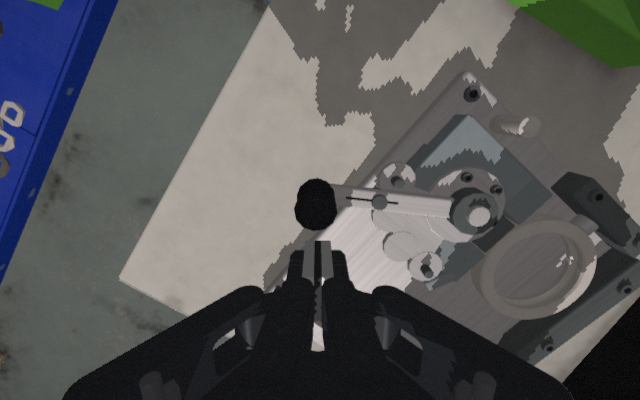

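```bash
python3 -m creep '[[[-0.1,-0.45,0,0,0,0.05,0],[-0.17,-0.8,0,0,0,0.09,0],[-0.17,-0.8,0,0,0,0.1,0]]]';  python3 -m creep '[[[0,-0.15,0,0,0,0,0],[0,-0.15,0,0,0,0,0]]]';  python3 -m creep '[[[0,-0.15,0,0,0,0,0],[0,-0.15,0,0,0,0,0]]]'
python3 -c "
from h import *
rep()"
```

```text
t: 17.02
eef_pos: [0.5022, 0.3305, 0.0713]
tool_rot: [-0.0, 0.861, -0.509, 0.0]
contact_force: [-0.5, 0.1, 0.1]
gripper_width: -0.004
t: 17.27
eef_pos: [0.5032, 0.3309, 0.0712]
tool_rot: [0.0, 0.861, -0.509, -0.0]
contact_force: [0.1, 0.2, -0.4]
gripper_width: -0.001
t: 17.52
eef_pos: [0.5033, 0.331, 0.071]
tool_rot: [0.001, 0.861, -0.509, -0.0]
contact_force: [-5.4, -3.1, 4.2]
gripper_width: -0.003
t 17.52 fix pos mm [-31.6 146.   71. ] F [-5.4 -3.1  4.2] Ffix [-5.1 -3.5] w -0.003 xdir in fixture deg -56.1 q [-0.21  0.64 -0.64  1.82  0.49  0.85 -2.16]
```

```bash
python3 -m creep '[[[0,0.6,0,0,0,0,0],[0,2,0,0,0,0,0],[0,3,-3,0,0,0,0],[0,3,-8,0,0,0,0],[0,3,-12,0,0,0,0],[0,3,-12,0,0,0,0]]]'
python3 - <<'E'
from h import *
rep()
p,d=bot.read_camera('wrist');cv2.imwrite('pics/w14.png',p);cl=cal('wrist')
q=np.load('/tmp/fix.npy');c,s=np.cos(q[2]),np.sin(q[2]);M=np.array([[c,-s],[s,c]])
for l,z in(('lever_grip',.08),('work_ring',.034),('lever_pivot',.065)):
    for r in bot.silhouettes('wrist',l)[:1]:
        co=max(cv2.findContours(r['mask'].astype(np.uint8),0,1)[0],key=len);e=cv2.fitEllipse(co)
        print(l,r['p'],r['xy'],e, M.T@(rayf(cl,e[0],z)[:2]-q[:2])*1000)
    
p,d=bot.read_camera('top');cv2.imwrite('pics/top2.png',cv2.resize(p[130:270,160:480],None,fx=2.5,fy=2.5,interpolation=cv2.INTER_CUBIC))
E
```

```text
t: 18.27
eef_pos: [0.4794, 0.3185, 0.1947]
tool_rot: [-0.003, 0.861, -0.509, 0.002]
contact_force: [-0.2, 0.2, 0.6]
gripper_width: -0.001
t 18.27 fix pos mm [-54.3 131.5 194.7] F [-0.2  0.2  0.6] Ffix [-0.2  0.2] w -0.001 xdir in fixture deg -56.2 q [-0.12  0.45 -0.74  1.8   0.35  1.02 -2.07]
lever_grip 0.7 [365.5, 138.7] ((368.0685119628906, 140.13511657714844), (26.22152328491211, 139.66470336914062), 89.46397399902344) [  8.87381544 120.3675799 ]
work_ring 0.9 [482.8, 191.6] ((466.37799072265625, 180.8271026611328), (70.27783203125, 81.66943359375), 59.4888801574707) [32.62947618 -1.16652295]
lever_pivot 0.62 [409.8, 183.3] ((415.9346618652344, 180.87940979003906), (200.9413604736328, 227.584228515625), 65.67316436767578) [ 3.50851362 56.52098309]
```

View pics/w14.png

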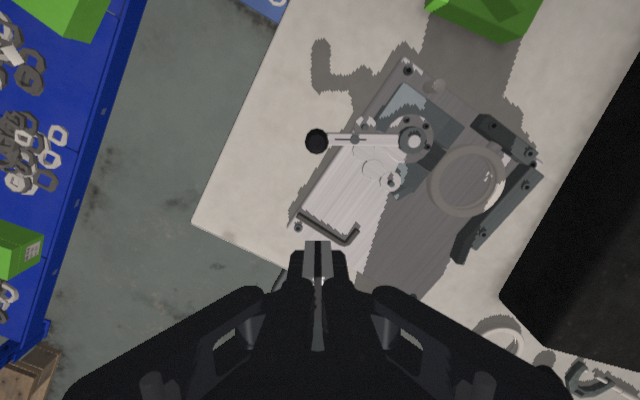

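View pics/top2.png

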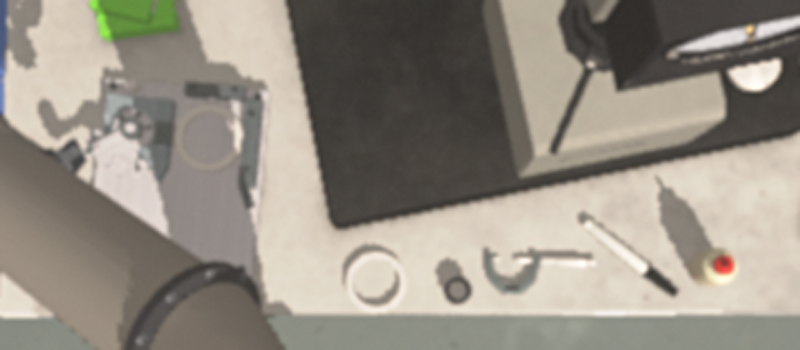

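```bash
python3 - <<'E'
from h import *
cl=cal('wrist');q=np.load('/tmp/fix.npy');c,s=np.cos(q[2]),np.sin(q[2]);M=np.array([[c,-s],[s,c]])
g=M.T@(rayf(cl,(316,140.5),.087)[:2]-q[:2]);b=M.T@(rayf(cl,(412,138.5),.065)[:2]-q[:2])
print(g,b,np.arctan2(g[1]-b[1],b[0]-g[0]),np.linalg.norm(g-b))
p=cv2.imread('pics/w14.png');cv2.imwrite('pics/w14z.png',cv2.resize(p[90:280,290:560],None,fx=2.9,fy=2.9,interpolation=cv2.INTER_CUBIC))
E
```

```text
[-0.0167111   0.15670176] [0.03053033 0.08454788] 0.9911020133684658 0.08624346532753835
```

View pics/w14z.png

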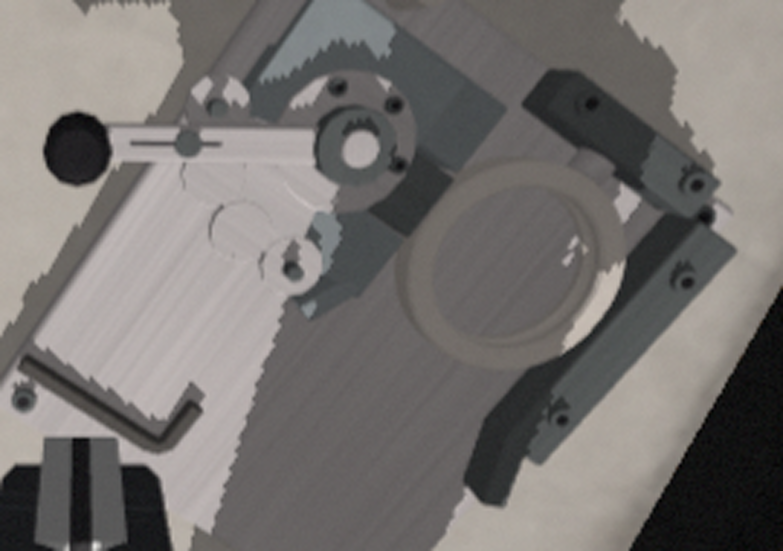

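```bash
python3 - <<'E'
from h import *
rep([(35,-3,195)])
E
```

```text
t 18.52 fix pos mm [-56.  129.3 189.9] F [-0.7  0.9  0.4] Ffix [-0.8  0.8] w -0.002 xdir in fixture deg -56.1 q [-0.12  0.45 -0.74  1.81  0.35  1.02 -2.07]
(35, -3, 195) -> cm [16.05 -0.18 -0.5 ]
```

```bash
python3 -m creep '[[[4,2,0,0,0,0,0],[8,4,0,0,0,0,0],[12,6,0,0,0,0,0],[15,7,1,0,0,0,0],[15,7,2,0,0,0,0],[15,7,2,0,0,0,0]]]'
python3 - <<'E'
from h import *
rep()
p,d=bot.read_camera('wrist');cv2.imwrite('pics/w15.png',cv2.resize(p[0:240,180:500],None,fx=2.4,fy=2.4,interpolation=cv2.INTER_CUBIC))
cl=cal('wrist');q=np.load('/tmp/fix.npy');c,s=np.cos(q[2]),np.sin(q[2]);M=np.array([[c,-s],[s,c]])
for r in bot.silhouettes('wrist','work_ring')[:1]:
    co=max(cv2.findContours(r['mask'].astype(np.uint8),0,1)[0],key=len);e=cv2.fitEllipse(co)
    print(r['p'],e, M.T@(rayf(cl,e[0],.034)[:2]-q[:2])*1000)
E
```

```text
t: 19.27
eef_pos: [0.4883, 0.1525, 0.1701]
tool_rot: [0.001, 0.861, -0.509, -0.001]
contact_force: [-0.4, 0.8, 0.4]
gripper_width: 0.003
t 19.27 fix pos mm [-30.9 -33.1 170.1] F [-0.4  0.8  0.4] Ffix [-0.5  0.7] w 0.003 xdir in fixture deg -56.1 q [ 0.18  0.37 -0.73  1.96  0.31  0.92 -1.77]
0.83 ((329.9624938964844, 109.74858093261719), (86.4644775390625, 90.52528381347656), 9.129947662353516) [35.14391009 -1.89441102]
```

View pics/w15.png

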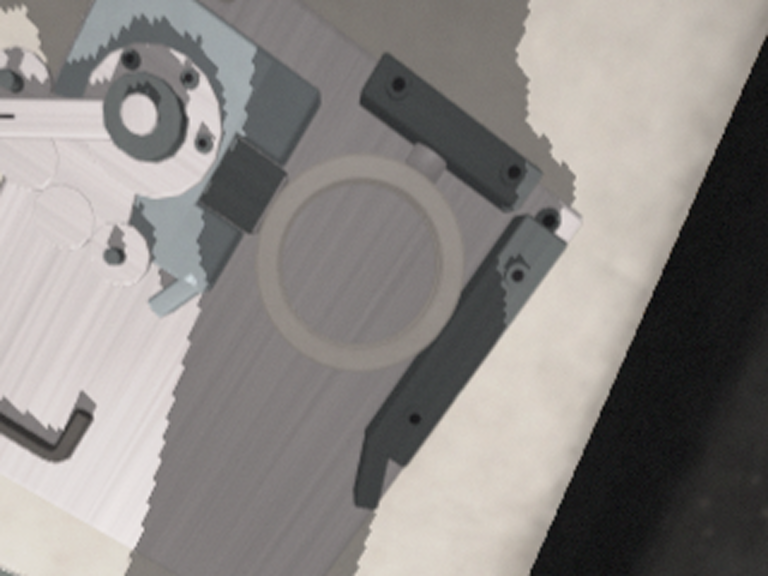

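```bash
python3 -c "
from station import bot
print(bot.hand_in(),bot.get_obs()['t'])"
```

```text
the job is handed in; nothing more can be done
the job is handed in; nothing more can be done
```

The ring is home against the end stop and the clamp lever is at its second stop. I handed the job in at about 19.4 s of the 58 s allowed; handing in gave no verdict.

- **Ring:** I pushed it along the bed with the two part-open fingers until it met the stop button. The motion stalled at a push of 4.7 to 6.4 N with the lever still at off. The last wrist picture puts its centre at about fixture x = +35.1, y = -1.9 mm, within a few mm of error, and shows it touching the button and the fence. I did not measure the jaw's force on the ring.
- **Lever:** I pushed the grip round its arc with shut fingers, past the first notch, and it snapped ahead to the second stop. A light press there met a solid stop at about 6 N in the bench plane. The picture gives a lever angle of about 0.99 rad.
- **Forces and bystanders:** The contact forces I read stayed under 8 N. The spare ring, loupe, micrometer, pen and oil bottle still lie in the same row in the last top picture, and the hex key and gauge pin still stand in their places in the wrist pictures. I compared these by eye and did not measure them.

One check disagreed: two wrist views put the fixture 3 to 5 mm apart. I used the closer view; the contacts with the stop and the grip then came within about 1 mm of where it predicted.

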